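# Feel out the worn plunger cartridge and gather the sound ones

## Robot

A 6-joint arm with a two-finger parallel gripper is mounted at the origin on the work surface. World frame = base frame: x ahead of the robot, y to its left, z up, the work surface at z = 0. Lengths are in m, angles in rad, forces in N, time in s.
With the tool pointing down it reaches from about 0.25 to 0.775 m from the base axis. Payload 4 kg.
Tool frame: the origin (TCP) lies at the centre of the arm's flange, where the gripper is bolted on; the fingertips stand 199 mm ahead of it and the grasp point (between the pads) lies 180 mm ahead of it (robot.nose_length is the distance from the TCP to the fingertips, in m); z points along the fingers, y is the direction in which the jaws open and shut (so a half turn about z gives the same grasp; the last joint's range is limited). The gripper opens to 94 mm and grips with 3 to 60 N. Pads are 16 mm wide; open, the fingers measure 119 mm over their backs; the gripper's body (75 mm by 177 mm) begins 78 mm behind the grasp point.
Start: joints at [1.122, 0.087, 1.371, -0, 1.684, -0.103], TCP at [0.186, 0.517, 0.405] pointing down, gripper open.
Joint ranges: [-3.1, 3.1], [-0.76, 2.03], [0.27, 2.55], [-1.08, 4.22], [0.17, 2.65], [-2.57, 2.57]. Speed limits (rad/s): [2.79, 2.79, 3.14, 3.14, 3.14, 3.14].

## Interface

Orientations are given as a unit quaternion [x, y, z, w].
In Python, from bench import robot gives the robot as it stands. The module is installed in compiled form; this text tells all that it offers.
- The arm moves only by the tool arm_command, never from a script. Its argument "commands" is one flat list of numbers, 7 for each row, row after row: the finger opening in cm, from 0 to 9.4, then the shift along the tool's x, y, z in cm, then the turn, a rotation vector about the tool's x, y, z in degrees. A call has 1 to 5 rows; each row is the pose to reach, as a shift and turn from the pose commanded when the call began, along the tool's axes at that moment; what a row does not reach only later rows make up. A row lasts 1/10 s, in which the tool goes at most 50 mm and 8.59 degrees, less where a joint would pass 70% of its speed; a pose out of reach is approached as far as the arm can. A call with a gripper value outside its range is refused whole. The fingers move at their own pace and stop on an object; "squeeze" is the grip in N (left out, the last holds). Time passes only in rows, so rows that repeat a pose let the fingers close. It gives the time, the measured TCP pose, the force and the opening at its end, in the units of the state.
- robot.read_state(): the state, without advancing time (a new reading comes with each control period).
- robot.get_image(name): name is "scene" or "top" or "wrist"; returns a dict with "image" (400x640x3 uint8, blue, green, red), "range_z" (400x640 float32, m along the optical axis (not along the pixel's ray), 0 where there is no reading), "fx", "fy", "cx", "cy" (pixels), "view" (4x4, takes a point from world to camera coordinates); the wrist camera has in their place "T_tool_cam" (4x4, takes a point from camera to tool coordinates, whose origin is the TCP and whose axes are the flange's). Camera axes: x right, y up, looking along -z (the intrinsics and any distortion apply to the point x, -y, -z); pixel columns grow to the right and rows downward; lengths in m; the calibration is good to about 2 mm. The wrist camera is an equidistant fisheye: a pixel r from the principal point sees the ray r / f radians off the axis. A picture is of the moment at which its call begins: read the wrist's pose just before it.
- robot.sign_off(): hands the job in, once; it reports no verdict.
The state is a dict: "t": time; "joint_positions": joint angles; "joint_vel": joint speeds; "joint_torque": joint torques, N m; "ee_pos": TCP position; "eef_rot": TCP orientation; "wrist_force": force on the tool from outside, world axes, zero at the start; "wrist_torque": the same for the moment, N m; "grip_width": opening from 0.0 (shut) to 1.0 (fully open).
Only numpy, scipy, OpenCV 4.12 (cv2) and the standard library are available. Lean on these libraries where they do the work, as an engineer would, in place of code of your own. Each camera call takes 0.05 s, during which the arm holds its last target. There are 200 camera calls.

## Task

Four pipette plunger cartridges stand on the test plate and one has a worn, weak spring: press each one down against the plate from above, in turn from the robot's left to its right, to feel which it is. Then stand the weak one upright in the discard tray, and after that push the three sound ones together, as one group with the held straightedge, across the plate until all three rest upright against the rail, moving them with the straightedge and not with the fingers. Leave the straightedge lying flat, and do not disturb the microplate, pipette and bottle.

Things in the scene. Friction and masses are not known exactly. Their poses are not given: they have to be found in the camera images.
- cart_a: Sprung plunger cartridge, loose, about 70 g: upright grey cylinder 34 mm in diameter, 30 mm tall, with a white button (22 mm across) on a thin stem on top; 47 mm tall in all, not pressed. Origin: centre of its underside, z up. All four look alike; their letters say nothing of the spring or the place. Exactly one of the four has a worn spring.
- cart_b: Another plunger cartridge, alike in looks and size to cart_a; same origin.
- cart_c: Another plunger cartridge, alike in looks and size to cart_a; same origin.
- cart_d: Another plunger cartridge, alike in looks and size to cart_a; same origin.
- cart_a_plunger (a joint): Plunger of that cartridge: its travel in m, 0 = out, 0.008 = fully pressed in. Spring: a sound one starts to move at about 1.5 N and stiffens by about 1.3 N per mm (about 8 N at 5 mm); the worn one starts at about 1.2 N and takes only about 0.3 N per mm (about 2.7 N at 5 mm).
- cart_b_plunger (a joint): Plunger travel of cart_b, as for cart_a.
- cart_c_plunger (a joint): Plunger travel of cart_c, as for cart_a.
- cart_d_plunger (a joint): Plunger travel of cart_d, as for cart_a.
- plate: Fixed aluminium plate, 180 mm deep (its x, -100 to +80 mm) by 250 mm wide (its y), top at z = 8 mm. Origin on the bench; x points away from the robot (turned a little), y to its left. A steel rail along the far side stands 22 mm above the plate, near face at x = +60 mm. The rings lie in a row at x = -55 mm; a cartridge against the rail has its centre at x = +43 mm. Cartridges slide freely on it.
- ring1 (a point): Centre of the leftmost grey ring (45 mm across) drawn on the plate's top, left and right as the robot sees it; the rings are 44 mm apart, ring1 at the +y end. A cartridge stands on each ring, up to 4 mm off its centre.
- ring2 (a point): Centre of the second from the left grey ring (45 mm across) drawn on the plate's top, left and right as the robot sees it; the rings are 44 mm apart, ring1 at the +y end. A cartridge stands on each ring, up to 4 mm off its centre.
- ring3 (a point): Centre of the third from the left grey ring (45 mm across) drawn on the plate's top, left and right as the robot sees it; the rings are 44 mm apart, ring1 at the +y end. A cartridge stands on each ring, up to 4 mm off its centre.
- ring4 (a point): Centre of the rightmost grey ring (45 mm across) drawn on the plate's top, left and right as the robot sees it; the rings are 44 mm apart, ring1 at the +y end. A cartridge stands on each ring, up to 4 mm off its centre.
- straightedge: Loose T-shaped straightedge, 160 g, lying flat on the bench to the robot's right: aluminium blade 190 mm long (its y), 8 mm thick, 25 mm high; black handle bar 14 mm wide, 34 mm high, running straight back from the middle of the blade to 90 mm behind its front face. Origin: under the middle of the front (pushing) face; x points forward out of that face, z up.
- se_grip (a point): Point in the handle of the straightedge to pinch from above, across its 14 mm width: 42 mm behind the blade's front face, 20 mm above its underside.
- tray: Fixed open steel discard tray on the bench to the robot's left, 150 mm (its x) by 130 mm (its y), walls 4 mm thick and 18 mm high, floor 4 mm thick. Origin: centre of its underside.
- microplate: Bystander: white 96-well plate, 86 x 128 x 12 mm, beyond the test plate. Leave alone. Origin: centre of the underside.
- pipette: Bystander: hand pipette lying on the bench, about 280 mm long, 26 mm thick. Leave alone. Origin: on the bench below its middle.
- reagent: Bystander: amber bottle, 60 mm in diameter, 110 mm tall. Leave alone. Origin: centre of the underside.

How it is judged:
On the way, in this order (a step that is already met when the one before it is completed fails the run):
1. the cartridge standing on the leftmost ring is pressed down by more than 2 mm (((horizontal distance between cart_a and ring1 below 0.018 m and value of joint cart_a_plunger above 0.002 m and angle between cart_a's own z axis and vertical below 0.2 rad) or (horizontal distance between cart_b and ring1 below 0.018 m and value of joint cart_b_plunger above 0.002 m and angle between cart_b's own z axis and vertical below 0.2 rad) or (horizontal distance between cart_c and ring1 below 0.018 m and value of joint cart_c_plunger above 0.002 m and angle between cart_c's own z axis and vertical below 0.2 rad) or (horizontal distance between cart_d and ring1 below 0.018 m and value of joint cart_d_plunger above 0.002 m and angle between cart_d's own z axis and vertical below 0.2 rad))), for 0.1 s.
2. the cartridge standing on the second from the left ring is pressed down by more than 2 mm (((horizontal distance between cart_a and ring2 below 0.018 m and value of joint cart_a_plunger above 0.002 m and angle between cart_a's own z axis and vertical below 0.2 rad) or (horizontal distance between cart_b and ring2 below 0.018 m and value of joint cart_b_plunger above 0.002 m and angle between cart_b's own z axis and vertical below 0.2 rad) or (horizontal distance between cart_c and ring2 below 0.018 m and value of joint cart_c_plunger above 0.002 m and angle between cart_c's own z axis and vertical below 0.2 rad) or (horizontal distance between cart_d and ring2 below 0.018 m and value of joint cart_d_plunger above 0.002 m and angle between cart_d's own z axis and vertical below 0.2 rad))), for 0.1 s.
3. the cartridge standing on the third from the left ring is pressed down by more than 2 mm (((horizontal distance between cart_a and ring3 below 0.018 m and value of joint cart_a_plunger above 0.002 m and angle between cart_a's own z axis and vertical below 0.2 rad) or (horizontal distance between cart_b and ring3 below 0.018 m and value of joint cart_b_plunger above 0.002 m and angle between cart_b's own z axis and vertical below 0.2 rad) or (horizontal distance between cart_c and ring3 below 0.018 m and value of joint cart_c_plunger above 0.002 m and angle between cart_c's own z axis and vertical below 0.2 rad) or (horizontal distance between cart_d and ring3 below 0.018 m and value of joint cart_d_plunger above 0.002 m and angle between cart_d's own z axis and vertical below 0.2 rad))), for 0.1 s.
4. the cartridge standing on the rightmost ring is pressed down by more than 2 mm (((horizontal distance between cart_a and ring4 below 0.018 m and value of joint cart_a_plunger above 0.002 m and angle between cart_a's own z axis and vertical below 0.2 rad) or (horizontal distance between cart_b and ring4 below 0.018 m and value of joint cart_b_plunger above 0.002 m and angle between cart_b's own z axis and vertical below 0.2 rad) or (horizontal distance between cart_c and ring4 below 0.018 m and value of joint cart_c_plunger above 0.002 m and angle between cart_c's own z axis and vertical below 0.2 rad) or (horizontal distance between cart_d and ring4 below 0.018 m and value of joint cart_d_plunger above 0.002 m and angle between cart_d's own z axis and vertical below 0.2 rad))), for 0.1 s.
5. the cartridge with the worn spring stands upright on the tray's floor, let go (x of cart_c in the frame of tray between -0.062 and 0.062 m and y of cart_c in the frame of tray between -0.052 and 0.052 m and z of cart_c in the frame of tray below 0.012 m and angle between cart_c's own z axis and vertical below 0.15 rad and linear speed of cart_c below 0.02 m/s and contact force between cart_c and the fingers below 0.05 N), for 0.2 s.
6. the three sound cartridges are on their way to the rail together: all three at once between 15 and 80 mm from the ring row (x of cart_a in the frame of plate between -0.04 and 0.025 m and x of cart_b in the frame of plate between -0.04 and 0.025 m and x of cart_d in the frame of plate between -0.04 and 0.025 m), for 0.05 s.
At the end, for the whole second after the job is handed in: The worn cartridge stands upright (within 0.15 rad) and at rest on the tray's floor; the three sound ones stand upright on the plate, each within 5 mm of touching the rail; the straightedge lies flat (within 0.12 rad) on the plate or the bench, at rest (x of cart_c in the frame of tray between -0.062 and 0.062 m and y of cart_c in the frame of tray between -0.052 and 0.052 m and z of cart_c in the frame of tray below 0.012 m and angle between cart_c's own z axis and vertical below 0.15 rad and linear speed of each of cart_c, cart_a, cart_b, cart_d, straightedge below 0.02 m/s and x of cart_a in the frame of plate between 0.038 and 0.047 m and y of cart_a in the frame of plate between -0.12 and 0.12 m and z of cart_a in the frame of plate between 0.005 and 0.012 m and angle between each of cart_a, cart_b, cart_d's own z axis and vertical below 0.1 rad and x of cart_b in the frame of plate between 0.038 and 0.047 m and y of cart_b in the frame of plate between -0.12 and 0.12 m and z of cart_b in the frame of plate between 0.005 and 0.012 m and x of cart_d in the frame of plate between 0.038 and 0.047 m and y of cart_d in the frame of plate between -0.12 and 0.12 m and z of cart_d in the frame of plate between 0.005 and 0.012 m and angle between straightedge's own z axis and vertical below 0.12 rad and height (world z) of straightedge below 0.016 m).
It fails at once if the microplate, the pipette or the amber bottle is moved more than 20 mm (distance of any of microplate, pipette, reagent from where it was at the start of the episode above 0.02 m).
It fails at once if a cartridge is tipped over (leans more than 0.6 rad) (angle between any of cart_a, cart_b, cart_c, cart_d's own z axis and vertical above 0.6 rad).
It fails at once if the fingers themselves (not the straightedge) touch a sound cartridge that is more than 25 mm past the ring row towards the rail ((contact force between the fingers and cart_a above 0.5 N and x of cart_a in the frame of plate above -0.03 m) or (contact force between the fingers and cart_b above 0.5 N and x of cart_b in the frame of plate above -0.03 m) or (contact force between the fingers and cart_d above 0.5 N and x of cart_d in the frame of plate above -0.03 m)).
It also fails if it takes over 72 s, if anything falls off the work surface, if the arm or the gripper's body presses on something with over 40 N, if the wrist force passes 120 N, or if a joint passes its speed limit or range.

## Working session

There is one attempt and no reset: what is moved stays moved. The work goes in short steps, Python scripts to look and compute and a tool call to move; the robot and the scene stay as the last step left them, time stands still between calls to the robot, and variables do not carry over. Pictures are saved under pics/ and viewed, about 8 in all and at most 12, crops included, and the job is handed in when it is done.

Besides the shell and the picture viewer there is one more tool, called after ">>>" as name(argument=value, ...) on one line, values as JSON. arm_command: Moves the arm, as the interface text tells. Its arguments: {"type":"object","properties":{"commands":{"type":"array"},"squeeze":{"type":"number"}},"required":["commands"]}

```bash
mkdir -p pics; cat > h.py <<'E'
import numpy as np, cv2
from bench import robot
from scipy.spatial.transform import Rotation as R
def snap(name,fn):
    d=robot.get_image(name); cv2.imwrite('pics/'+fn+'.png',d['image']); np.save('pics/'+fn+'.npy',d,allow_pickle=True); return d
def load(fn): return np.load('pics/'+fn+'.npy',allow_pickle=True).item()
def px2w(d,u,v,z=None):
    """world point at pixel; from depth or, if z given, ray cut at height z"""
    T=np.linalg.inv(d['view']); r=np.array([(u-d['cx'])/d['fx'],-(v-d['cy'])/d['fy'],-1.])
    if z is None: return (T@np.r_[r*d['range_z'][int(v),int(u)],1])[:3]
    o=T[:3,3]; w=T[:3,:3]@r; return o+w*(z-o[2])/w[2]
def shift(p,rpy=None):
    """tool-axis shift in cm to bring TCP to world p"""
    s=robot.read_state(); return R.from_quat(s['eef_rot']).inv().apply(np.array(p)-s['ee_pos'])*100
E
python3 - <<'E'
from h import *
s=robot.read_state(); print(s['t'],s['ee_pos'],s['eef_rot'],s['wrist_force'],s['grip_width'])
print(R.from_quat(s['eef_rot']).as_matrix().round(3))
for n in ('top','scene'):
    d=snap(n,n+'0'); print({k:d[k] for k in('fx','fy','cx','cy')}); print(d['view'].round(3))
E
```

```text
0.0 [0.18637061 0.51734313 0.40353046] [ 1.72027612e-01  9.85091522e-01 -1.05294535e-03 -2.92137641e-04] [ 0.15393219 -0.54159094  0.79446187] 0.9989048083601926
[[-0.941  0.339 -0.001]
 [ 0.339  0.941 -0.002]
 [ 0.    -0.002 -1.   ]]
{'fx': 418.6870913957719, 'fy': 418.6870913957719, 'cx': 313.4558244366818, 'cy': 210.0673338362599}
[[-0.021 -1.    -0.011 -0.016]
 [ 0.989 -0.022  0.145 -0.618]
 [-0.145 -0.008  0.989 -0.954]
 [ 0.     0.     0.     1.   ]]
{'fx': 498.847634633111, 'fy': 498.847634633111, 'cx': 317.5293820192298, 'cy': 199.91511245777676}
[[ 0.387  0.922  0.002 -0.22 ]
 [-0.663  0.277  0.695  0.389]
 [ 0.64  -0.27   0.719 -1.54 ]
 [ 0.     0.     0.     1.   ]]
```

View pics/top0.png

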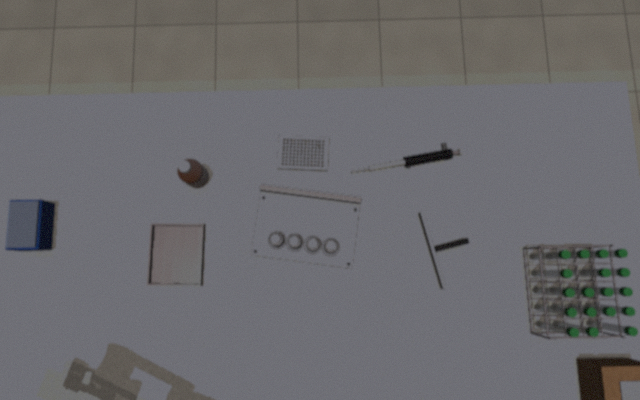

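View pics/scene0.png

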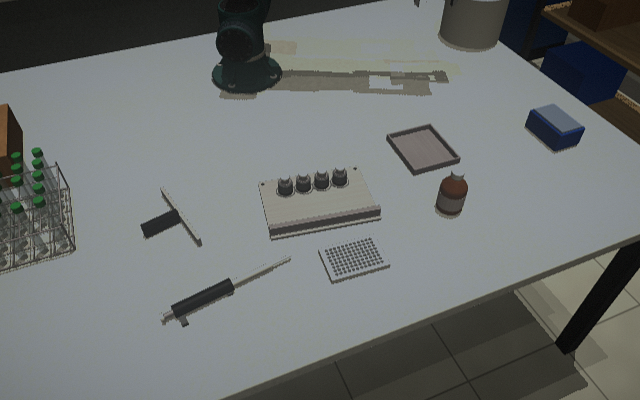

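The top view shows the plate (250–360, 185–268), cartridges at about (277,240), (295,241), (313,244) and (331,246), the tray at (178,254), and the straightedge blade from (420,213) to (441,288) with its handle to (468,241). I'll enlarge it for closer readings.

```bash
python3 - <<'E'
from h import *
d=load('top0'); im=d['image']
g=cv2.convertScaleAbs(im,alpha=1.8)
a=cv2.resize(g[180:275,245:365],None,fx=5,fy=5,interpolation=cv2.INTER_CUBIC)   # 600x475
b=cv2.resize(g[205:295,410:475],None,fx=3,fy=3,interpolation=cv2.INTER_CUBIC)
c=cv2.resize(g[215:295,140:215],None,fx=2.6,fy=2.6,interpolation=cv2.INTER_CUBIC)
o=np.zeros((490,800,3),np.uint8); o[:475,:600]=a; o[:270,605:800]=b; o[275:275+c.shape[0],605:605+c.shape[1]]=c
cv2.imwrite('pics/crop0.png',o)
for n,(u,v) in dict(c1=(277,238),c2=(295,240),c3=(313,243),c4=(331,245),plate=(300,215),bench=(230,300),tray=(178,254),handle=(452,244),blade=(430,250)).items(): print(n,px2w(d,u,v).round(4))
E
```

```text
c1 [0.5521 0.0575 0.0535]
c2 [0.5461 0.0151 0.0583]
c3 [ 0.5386 -0.0266  0.053 ]
c4 [ 0.533  -0.0686  0.0535]
plate [0.6115 0.0046 0.0078]
bench [ 0.4084  0.1781 -0.001 ]
tray [0.522  0.3058 0.0043]
handle [ 0.5305 -0.3568  0.0334]
blade [ 0.5183 -0.3091  0.0133]
```

View pics/crop0.png

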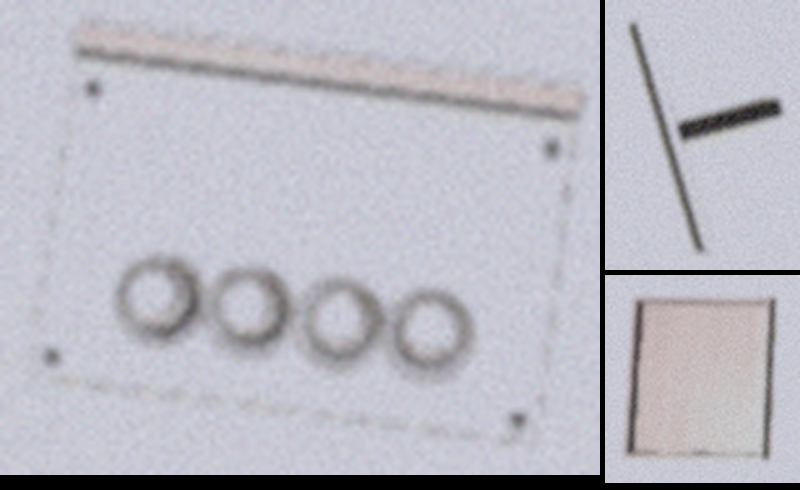

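```bash
python3 - <<'E'
from h import *
d=load('top0')
A=lambda x,y,z:px2w(d,245+x/5,180+y/5,z)
B=lambda x,y,z:px2w(d,410+(x-605)/3,205+y/3,z)
C=lambda x,y,z:px2w(d,140+(x-605)/2.6,215+(y-275)/2.6,z)
print('cam',np.linalg.inv(d['view'])[:3,3])
for p in [(157,297),(250,307),(342,320),(431,330)]: print('body',A(*p,.038)[:2].round(4),'button',A(*p,.055)[:2].round(4))
for p in [(92,88),(551,148),(51,356),(517,420)]: print('dot',A(*p,.008)[:2].round(4))
print('rail',A(80,46,.03)[:2],A(575,113,.03)[:2])
print('blade',B(633,24,.0125)[:2],B(700,250,.0125)[:2])
print('handle',B(680,130,.034)[:2],B(779,106,.034)[:2])
for p in [(640,300),(774,300),(630,455),(768,457)]: print('tray',C(*p,.018)[:2].round(3))
E
```

```text
cam [ 0.47245875 -0.03678157  1.03341271]
body [0.5501 0.0605] button [0.5487 0.0588]
body [0.5443 0.0162] button [0.5431 0.0153]
body [ 0.5372 -0.0274] button [ 0.5361 -0.0275]
body [ 0.5316 -0.0695] button [ 0.5306 -0.0689]
dot [0.6572 0.095 ]
dot [ 0.6219 -0.1322]
dot [0.5247 0.1155]
dot [ 0.4889 -0.111 ]
rail [0.67421468 0.0979547 ] [ 0.63562329 -0.14239403]
blade [ 0.60933667 -0.28876587] [ 0.42646778 -0.33159034]
handle [ 0.52104551 -0.31568292] [ 0.53833164 -0.39509236]
tray [0.594 0.363]
tray [0.592 0.237]
tray [0.451 0.368]
tray [0.446 0.24 ]
```

>>> arm_command(commands=[0,-50,-31,8,0,0,79,0,-50,-31,8,0,0,79,0,-50,-31,8,0,0,79,0,-50,-31,8,0,0,79,0,-50,-31,8,0,0,79], squeeze=20)

```text
t: 0.6
ee_pos: [0.3409, 0.3216, 0.3703]
eef_rot: [0.523, 0.852, -0.0, -0.0]
wrist_force: [1.3, 0.8, 0.1]
grip_width: 0.613
```

```bash
cat > go.py <<'E'
import sys; from h import *
# usage: go.py x y z azimuth(deg of tool y): shift in cm + rotvec in deg, tool axes
x,y,z,a=map(float,sys.argv[1:5]); s=robot.read_state(); q=R.from_quat(s['eef_rot']); a=np.radians(a)
tgt=R.from_matrix(np.array([[-np.sin(a),np.cos(a),0],[np.cos(a),np.sin(a),0],[0,0,-1]]))
M=tgt.as_matrix(); 
print(s['t'],s['ee_pos'].round(4),'az',np.degrees(np.arctan2(q.as_matrix()[1,1],q.as_matrix()[0,1])).round(2),'q6',s['joint_positions'][5],'F',np.round(s['wrist_force'],2))
print(shift([x,y,z]).round(2),np.degrees((q.inv()*R.from_matrix(np.array([[-np.sin(a),np.cos(a),0],[np.cos(a),np.sin(a),0],[0,0,-1]]).T @ np.eye(3) if 0 else np.column_stack([[-np.sin(a),np.cos(a),0],[np.cos(a),np.sin(a),0],[0,0,-1]]))).as_rotvec()).round(2))
E
python3 go.py .5495 .0597 .29 -8.9
```

```text
0.6 [0.3409 0.3216 0.3703] az 26.9 q6 0.16577762604696283 F [1.28 0.84 0.08]
[-32.79   6.76   8.03] [-2.00e-02  1.00e-02  3.58e+01]
```

>>> arm_command(commands=[0,-32.8,6.8,8,0,0,35.8,0,-32.8,6.8,8,0,0,35.8,0,-32.8,6.8,8,0,0,35.8,0,-32.8,6.8,8,0,0,35.8,0,-32.8,6.8,8,0,0,35.8])

```text
t: 1.1
ee_pos: [0.4938, 0.1323, 0.3121]
eef_rot: [0.759, 0.651, -0.0, -0.0]
wrist_force: [0.9, 0.9, 0.1]
grip_width: 0.184
```

```bash
cat > go.py <<'E'
import sys; from h import *
# usage: go.py x y z azimuth(deg of tool y): shift in cm + rotvec in deg, tool axes
x,y,z,a=map(float,sys.argv[1:5]); a=np.radians(a); s=robot.read_state(); q=R.from_quat(s['eef_rot']); m=q.as_matrix()
tgt=R.from_matrix(np.array([[-np.sin(a),np.cos(a),0],[np.cos(a),np.sin(a),0],[0,0,-1]]).T)
print(s['t'],s['ee_pos'].round(4),'az',np.degrees(np.arctan2(m[1,1],m[0,1])).round(2),'F',np.round(s['wrist_force'],2),'grip',s['grip_width'])
print(shift([x,y,z]).round(2),np.degrees((q.inv()*tgt).as_rotvec()).round(2))
E
python3 go.py .5495 .0597 .26 -8.9; python3 - <<'E'
from h import *
d=robot.get_image('wrist'); cv2.imwrite('pics/w1.png',d['image']); print(d['fx'],d['cx'],d['cy'],d['T_tool_cam'].round(4))
np.save('pics/w1.npy',d)
E
```

```text
1.1 [0.4938 0.1323 0.3121] az -8.78 F [0.85 0.94 0.13] grip 0.18407584720270717
[-6.32  6.62  5.21] [-0.02 -0.01  0.12]
309.70691628693146 319.4451056219292 205.44096634425802 [[-6.000e-04  9.596e-01  2.812e-01  8.180e-02]
 [ 1.000e+00  6.000e-04  1.000e-04  1.000e-04]
 [-1.000e-04  2.812e-01 -9.596e-01  1.970e-02]
 [ 0.000e+00  0.000e+00  0.000e+00  1.000e+00]]
```

>>> arm_command(commands=[0,-6.3,6.6,3.2,0,0,0,0,-6.3,6.6,3.2,0,0,0,0,-6.3,6.6,3.2,0,0,0,0,-6.3,6.6,4.2,0,0,0])

```text
t: 1.55
ee_pos: [0.5494, 0.0615, 0.271]
eef_rot: [0.759, 0.652, 0.0, -0.0]
wrist_force: [0.8, 1.0, 0.9]
grip_width: 0.01
```

```bash
python3 go.py .5495 .0597 .254 -8.9; python3 -c "
from h import *
snap('wrist','w2')"
```

```text
1.55 [0.5494 0.0615 0.271 ] az -8.69 F [0.79 0.95 0.88] grip 0.0099705049883589
[-0.18  0.04  1.7 ] [ 0.03 -0.05  0.21]
```

View pics/w2.png

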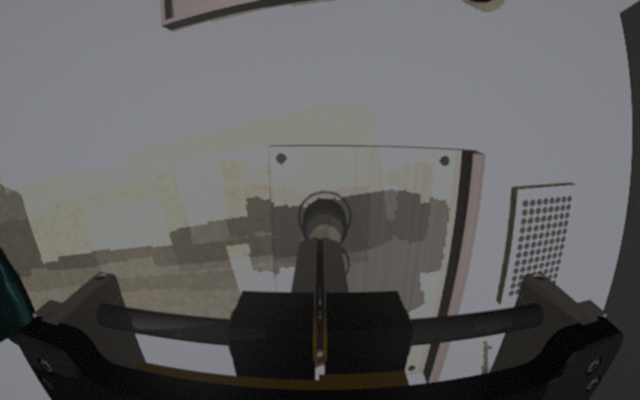

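>>> arm_command(commands=[0,-0.1,0,1.4,0,0,0,0,-0.1,0,1.8,0,0,0,0,-0.1,0,2.2,0,0,0,0,-0.1,0,2.2,0,0,0,0,-0.1,0,2.2,0,0,0])

```text
t: 2.1
ee_pos: [0.5483, 0.062, 0.2506]
eef_rot: [0.758, 0.653, 0.0, -0.0]
wrist_force: [-3.5, -0.3, 6.9]
grip_width: 0.005
```

```bash
python3 go.py .5437 .0158 .27 -8.9;python3 go.py .5495 .0597 .27 -8.9
```

```text
2.1 [0.5483 0.062  0.2506] az -8.5 F [-3.49 -0.31  6.88] grip 0.004528826894126573
[-4.63  0.23 -1.94] [ 0.03 -0.04  0.4 ]
2.1 [0.5483 0.062  0.2506] az -8.5 F [-3.49 -0.31  6.88] grip 0.004528826894126573
[-0.21  0.15 -1.94] [ 0.03 -0.04  0.4 ]
```

>>> arm_command(commands=[0,0,0,-2.2,0,0,0,0,-4.6,0.2,-2.2,0,0,0,0,-4.6,0.2,-2.2,0,0,0,0,-4.6,0.2,-2.2,0,0,0,0,-4.6,0.2,-0.9,0,0,0])

```text
t: 2.6
ee_pos: [0.5444, 0.016, 0.2592]
eef_rot: [0.758, 0.652, 0.002, 0.001]
wrist_force: [0.1, 0.5, 0.2]
grip_width: 0.008
```

```bash
python3 go.py .5437 .0158 .249 -8.9
```

```text
2.6 [0.5444 0.016  0.2592] az -8.54 F [0.09 0.5  0.16] grip 0.007562477299533749
[-0.03 -0.07  1.02] [ 0.23 -0.06  0.36]
```

>>> arm_command(commands=[0,0,0,0.4,0,0,0,0,0,0,0.8,0,0,0,0,0,0,1.0,0,0,0,0,0,0,1.0,0,0,0,0,0,0,1.0,0,0,0])

```text
t: 3.1
ee_pos: [0.5438, 0.0161, 0.249]
eef_rot: [0.758, 0.653, 0.0, -0.0]
wrist_force: [-3.7, 0.0, 8.1]
grip_width: 0.004
```

```bash
python3 go.py .5367 -.0275 .249 -8.9
```

```text
3.1 [0.5438 0.0161 0.249 ] az -8.52 F [-3.68  0.05  8.05] grip 0.004426337820517726
[-4.41 -0.05  0.  ] [-0.03 -0.03  0.38]
```

Ring 2 is sound: 8 N at about 5 mm. Next is ring 3.

>>> arm_command(commands=[0,0,0,-2.2,0,0,0,0,-4.4,0,-2.2,0,0,0,0,-4.4,0,-2.2,0,0,0,0,-4.4,0,-2.2,0,0,0,0,-4.4,0,-0.9,0,0,0])

```text
t: 3.6
ee_pos: [0.5379, -0.0276, 0.2576]
eef_rot: [0.758, 0.652, 0.001, 0.001]
wrist_force: [0.7, -0.1, 0.7]
grip_width: 0.003
```

>>> arm_command(commands=[0,0,0,0.4,0,0,0,0,0,0,0.7,0,0,0,0,0,0,0.9,0,0,0,0,0,0,0.9,0,0,0,0,0,0,0.9,0,0,0])

```text
t: 4.1
ee_pos: [0.5374, -0.0279, 0.2483]
eef_rot: [0.758, 0.652, 0.0, -0.0]
wrist_force: [0.4, 1.7, 3.3]
grip_width: 0.007
```

```bash
python3 go.py .531 -.069 .249 -8.9
```

```text
4.1 [ 0.5374 -0.0279  0.2483] az -8.56 F [0.39 1.67 3.33] grip 0.00684484363158863
[-4.16 -0.02 -0.07] [ 0.02 -0.05  0.34]
```

Ring 3 gives only 3.3 N at 6 mm, so it is probably the worn one. I'll press ring 4.

>>> arm_command(commands=[0,0,0,-2.2,0,0,0,0,-4.2,0,-2.2,0,0,0,0,-4.2,0,-2.2,0,0,0,0,-4.2,0,-2.2,0,0,0,0,-4.2,0,-0.9,0,0,0])

```text
t: 4.6
ee_pos: [0.5315, -0.0696, 0.2579]
eef_rot: [0.758, 0.652, 0.001, 0.001]
wrist_force: [-0.3, -0.1, 0.1]
grip_width: 0.006
```

>>> arm_command(commands=[0,0,0,0.4,0,0,0,0,0,0,0.7,0,0,0,0,0,0,0.9,0,0,0,0,0,0,0.9,0,0,0,0,0,0,0.9,0,0,0])

```text
t: 5.1
ee_pos: [0.5311, -0.0693, 0.2491]
eef_rot: [0.758, 0.653, -0.0, 0.0]
wrist_force: [-2.8, -0.3, 7.6]
grip_width: 0.005
```

```bash
python3 go.py .5367 -.0275 .30 -8.9
```

```text
5.1 [ 0.5311 -0.0693  0.2491] az -8.52 F [-2.78 -0.34  7.57] grip 0.004533601617336519
[ 4.21 -0.07 -5.09] [0.01 0.02 0.38]
```

>>> arm_command(commands=[6.5,0,0,-5,0,0,0,6.5,4.2,-0.1,-5,0,0,0,6.5,4.2,-0.1,-5,0,0,0,6.5,4.2,-0.1,-5,0,0,0.3,6.5,4.2,-0.1,-5,0,0,0.3])

```text
t: 5.6
ee_pos: [0.5359, -0.0281, 0.2965]
eef_rot: [0.76, 0.65, -0.001, -0.001]
wrist_force: [-0.8, -0.0, -0.4]
grip_width: 0.392
```

>>> arm_command(commands=[6.5,0,0,0,0,0,0,6.5,0,0,0,0,0,0,6.5,0,0,0,0,0,0])

```text
t: 5.9
ee_pos: [0.5362, -0.0287, 0.2975]
eef_rot: [0.76, 0.65, -0.0, -0.0]
wrist_force: [-0.0, 0.5, -0.2]
grip_width: 0.644
```

```bash
python3 go.py .5367 -.0275 .211 -8.9;  python3 -c "
from h import *
snap('wrist','w3')"
```

```text
5.9 [ 0.5362 -0.0287  0.2975] az -8.93 F [-0.02  0.5  -0.16] grip 0.6439278700856874
[0.12 0.03 8.65] [-0.04 -0.   -0.03]
```

View pics/w3.png

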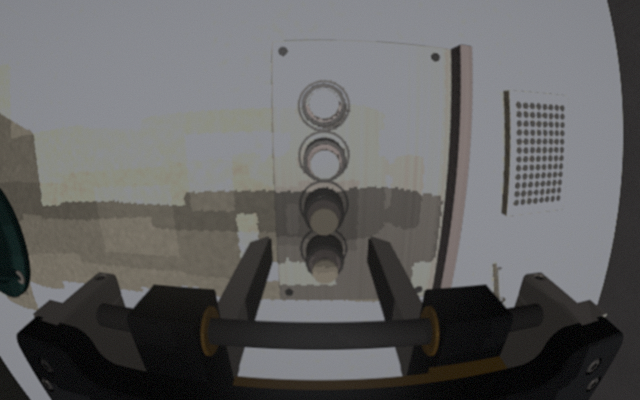

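>>> arm_command(commands=[6.5,0.1,0,3,0,0,0,6.5,0.1,0,6,0,0,0,6.5,0.1,0,8.6,0,0,0,6.5,0.1,0,8.6,0,0,0,2,0.1,0,8.6,0,0,0], squeeze=15)

```text
t: 6.45
ee_pos: [0.5365, -0.0273, 0.212]
eef_rot: [0.76, 0.65, -0.0, -0.0]
wrist_force: [0.7, -0.7, -0.4]
grip_width: 0.638
```

>>> arm_command(commands=[2,0,0,0,0,0,0,2,0,0,0,0,0,0,2,0,0,0,0,0,0,2,0,0,0,0,0,0,2,0,0,0,0,0,0])

```text
t: 6.95
ee_pos: [0.5369, -0.0272, 0.2129]
eef_rot: [0.76, 0.65, 0.001, 0.001]
wrist_force: [1.2, -0.9, 2.3]
grip_width: 0.355
```

```bash
python3 go.py .52 .302 .212 -8.9
```

```text
6.95 [ 0.5369 -0.0272  0.2129] az -8.88 F [ 1.19 -0.92  2.35] grip 0.35503310452506576
[32.27 -6.75  0.07] [ 0.12 -0.    0.02]
```

>>> arm_command(commands=[2,0,0,-4,0,0,0,2,0,0,-7,0,0,0,2,5,-1,-8,0,0,0,2,9,-2,-8,0,0,0,2,13,-3,-8,0,0,0])

```text
t: 7.45
ee_pos: [0.5265, 0.1071, 0.2924]
eef_rot: [0.76, 0.65, 0.0, 0.0]
wrist_force: [0.4, -0.8, -0.6]
grip_width: 0.357
```

>>> arm_command(commands=[2,4,-1,0,0,0,0,2,8,-2,0,0,0,0,2,12,-3,0,0,0,0,2,16,-3.4,0,0,0,0,2,19.3,-3.8,0,0,0,0])

```text
t: 7.95
ee_pos: [0.5184, 0.3045, 0.2913]
eef_rot: [0.759, 0.651, -0.001, -0.0]
wrist_force: [0.5, 0.1, -1.1]
grip_width: 0.355
```

```bash
python3 go.py .52 .302 .209 -8.9; python3 -c "
from h import *
d=snap('scene','s1'); cv2.imwrite('pics/s1c.png',cv2.resize(d['image'][100:260,220:520],None,fx=2,fy=2))"
```

```text
7.95 [0.5184 0.3045 0.2913] az -8.81 F [ 0.53  0.09 -1.09] grip 0.35498728164153576
[-0.22  0.2   8.23] [-0.08  0.03  0.09]
```

View pics/s1c.png

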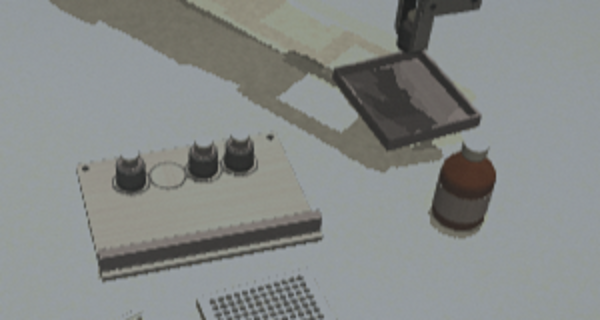

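The view shows three cartridges standing on the plate, ring 3 empty, and the fingers over the tray. I'll lower it.

>>> arm_command(commands=[2,0,0.2,3.5,0,0,0,2,0,0.2,6.5,0,0,0,2,0,0.2,7.7,0,0,0,2,0,0.2,8.1,0,0,0,2,0,0.2,8.2,0,0,0])

```text
t: 8.5
ee_pos: [0.5214, 0.302, 0.2103]
eef_rot: [0.76, 0.65, 0.0, 0.0]
wrist_force: [0.2, -0.5, -0.7]
grip_width: 0.359
```

>>> arm_command(commands=[2,0,0,0.1,0,0,0,2,0,0,0.1,0,0,0,6.5,0,0,0.1,0,0,0,6.5,0,0,0.1,0,0,0,6.5,0,0,0.1,0,0,0])

```text
t: 9.0
ee_pos: [0.5213, 0.3022, 0.2096]
eef_rot: [0.76, 0.65, 0.001, 0.0]
wrist_force: [-0.3, -0.8, -0.9]
grip_width: 0.576
```

>>> arm_command(commands=[6.5,0,0,0,0,0,0,6.5,0,0,0,0,0,0,6.5,0,0,-3,0,0,0,6.5,0,0,-7,0,0,0,6.5,0,0,-10,0,0,0])

```text
t: 9.5
ee_pos: [0.5212, 0.3022, 0.311]
eef_rot: [0.76, 0.65, 0.001, 0.0]
wrist_force: [0.7, 0.8, 0.5]
grip_width: 0.693
```

```bash
python3 go.py .530 -.357 .33 12.5; python3 -c "
from h import *
d=snap('wrist','w4')
cv2.imwrite('pics/w4s.png',cv2.resize(d['image'],(480,300)))"
```

```text
9.5 [0.5212 0.3022 0.311 ] az -8.88 F [0.74 0.81 0.51] grip 0.6931563840613096
[-64.99  11.05  -1.95] [  0.08  -0.04 -21.38]
```

View pics/w4s.png

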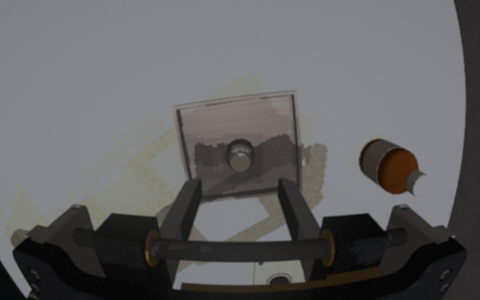

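The weak cartridge stands upright in the tray at about (240,155), so on to the straightedge.

>>> arm_command(commands=[5,-4,0.8,-2,0,0,0,5,-8.5,1.6,-2,0,0,0,5,-13,2.4,-2,0,0,0,5,-17.5,3.2,-2,0,0,0,5,-22,4,-2,0,0,0])

```text
t: 10.05
ee_pos: [0.5263, 0.077, 0.3287]
eef_rot: [0.76, 0.65, 0.0, 0.0]
wrist_force: [0.5, 0.1, -0.1]
grip_width: 0.528
```

>>> arm_command(commands=[5,-4.5,0.7,0,0,0,0,5,-9,1.5,0,0,0,0,5,-13.5,2.2,0,0,0,0,5,-18,3,0,0,0,0,5,-22.5,3.8,0,0,0,0])

```text
t: 10.55
ee_pos: [0.5291, -0.1514, 0.3287]
eef_rot: [0.76, 0.65, 0.0, 0.0]
wrist_force: [1.3, 0.3, -0.1]
grip_width: 0.532
```

>>> arm_command(commands=[5,-5,0.8,0,0,0,-6,5,-9.5,1.5,0,0,0,-13,5,-14,2.2,0,0,0,-19,5,-17,2.7,0,0,0,-21.5,5,-20,3.2,0,0,0,-21.5])

```text
t: 11.05
ee_pos: [0.5298, -0.354, 0.3282]
eef_rot: [0.625, 0.78, 0.0, -0.0]
wrist_force: [0.4, -0.4, -0.7]
grip_width: 0.532
```

```bash
python3 go.py .528 -.351 .27 12.8; python3 -c "
from h import *
d=snap('wrist','w5')"
```

```text
11.05 [ 0.5298 -0.354   0.3282] az 12.59 F [ 0.41 -0.44 -0.7 ] grip 0.5316443026268342
[ 0.33 -0.11  5.82] [-0.01 -0.03 -0.21]
```

View pics/w5.png

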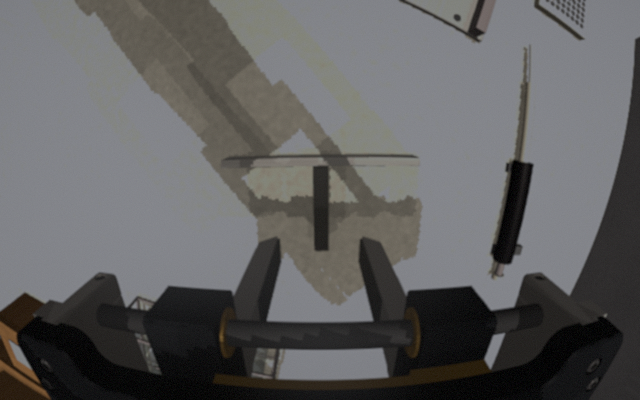

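Handle at (321,166–250), aligned with the tool. I'll descend and grip.

>>> arm_command(commands=[5,0.4,0,4,0,0,0,5,0.4,0,8,0,0,0,5,0.4,0,11,0,0,0,5,0.4,0,12.5,0,0,0,5,0.4,0,12.5,0,0,0], squeeze=30)

```text
t: 11.6
ee_pos: [0.529, -0.3478, 0.2022]
eef_rot: [0.625, 0.781, 0.0, -0.001]
wrist_force: [-0.6, -0.8, 0.9]
grip_width: 0.532
```

>>> arm_command(commands=[0,0,0,0,0,0,0,0,0,0,0,0,0,0,0,0,0,0,0,0,0,0,0,0,0,0,0,0,0,0,0,0,0,0,0])

```text
t: 12.1
ee_pos: [0.5294, -0.3482, 0.2044]
eef_rot: [0.625, 0.781, 0.0, 0.0]
wrist_force: [-0.8, 0.3, 4.0]
grip_width: 0.145
```

>>> arm_command(commands=[0,0,0,0,0,0,0,0,0,0,-2,0,0,0,0,0,0,-4,0,0,0,0,0,0,-6,0,0,0,0,0,0,-8,0,0,0])

```text
t: 12.6
ee_pos: [0.5292, -0.348, 0.2839]
eef_rot: [0.625, 0.781, 0.0, -0.001]
wrist_force: [0.4, -0.5, -1.3]
grip_width: 0.149
```

```bash
python3 go.py .43 -.10 .29 -98.9
```

```text
12.6 [ 0.5292 -0.348   0.2839] az 12.62 F [ 0.41 -0.46 -1.27] grip 0.1490462343299633
[26.37 -4.26 -0.58] [-1.0000e-01 -0.0000e+00  1.1152e+02]
```

>>> arm_command(commands=[0,3,0.1,-1,0,0,7,0,6,0.3,-1,0,0,15,0,9,0.4,-1,0,0,23,0,12,0.5,-1,0,0,31,0,15,0.6,-1,0,0,39])

```text
t: 13.1
ee_pos: [0.5019, -0.1993, 0.2933]
eef_rot: [0.851, 0.525, -0.0, -0.0]
wrist_force: [0.1, -0.3, -2.1]
grip_width: 0.147
```

```bash
python3 go.py .466 .0063 .29 -98.9
```

```text
13.1 [ 0.5019 -0.1993  0.2933] az -26.73 F [ 0.13 -0.29 -2.14] grip 0.14687848208302073
[ 16.75 -12.45   0.35] [-6.000e-02  3.000e-02  7.217e+01]
```

>>> arm_command(commands=[0,3,-2.2,0,0,0,8,0,6,-4.4,0,0,0,16,0,9,-6.6,0,0,0,24,0,12,-8.8,0,0,0,32,0,14,-10.4,0,0,0,40])

```text
t: 13.6
ee_pos: [0.4706, -0.0268, 0.2935]
eef_rot: [0.979, 0.202, -0.0, -0.001]
wrist_force: [-0.4, 0.1, -1.7]
grip_width: 0.142
```

```bash
python3 go.py .466 .0063 .29 -98.9
```

```text
13.6 [ 0.4706 -0.0268  0.2935] az -66.64 F [-0.45  0.11 -1.74] grip 0.141865464944077
[ 0.89 -3.22  0.35] [-0.06  0.05 32.26]
```

>>> arm_command(commands=[0,0.3,-1,0,0,0,8,0,0.6,-2,0,0,0,16,0,0.9,-3,0,0,0,24,0,0.9,-3.2,0,0,0,32.3,0,0.9,-3.2,0,0,0,32.3])

```text
t: 14.1
ee_pos: [0.4665, 0.0045, 0.2935]
eef_rot: [0.997, -0.075, -0.0, -0.0]
wrist_force: [0.5, 0.3, -1.3]
grip_width: 0.147
```

```bash
python3 go.py .466 .0063 .215 -98.9; python3 -c "
from h import *
d=snap('wrist','w6'); d=snap('top','t6')"
```

```text
14.1 [0.4665 0.0045 0.2935] az -98.62 F [ 0.5   0.34 -1.29] grip 0.14683849240891042
[-0.07 -0.17  7.85] [-0.    0.05  0.28]
```

View pics/w6.png

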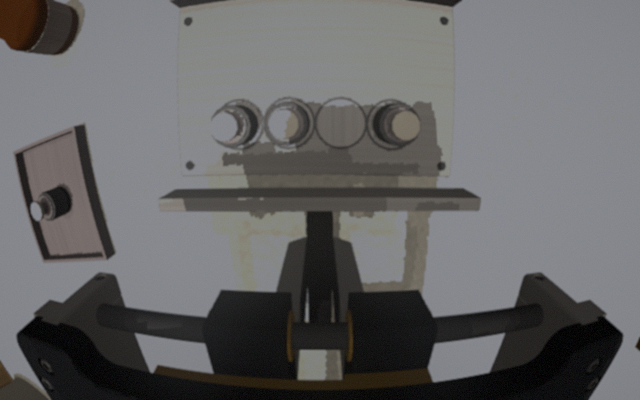

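Blade at rows 188–210, parallel to the plate edge and spanning all three cartridges. I'll lower it.

>>> arm_command(commands=[0,0,-0.2,2,0,0,0,0,0,-0.2,4,0,0,0,0,0,-0.2,6,0,0,0,0,0,-0.2,7.4,0,0,0.3,0,0,-0.2,7.6,0,0,0.3])

```text
t: 14.7
ee_pos: [0.4662, 0.0058, 0.2156]
eef_rot: [0.997, -0.078, -0.002, -0.0]
wrist_force: [-0.3, 0.0, -2.1]
grip_width: 0.148
```

>>> arm_command(commands=[0,0,0,0.1,0,0,0,0,0,0,0.2,0,0,0,0,0,0,0.2,0,0,0])

```text
t: 15.0
ee_pos: [0.4676, 0.0059, 0.2168]
eef_rot: [0.997, -0.078, 0.001, -0.0]
wrist_force: [-0.1, 0.6, -1.8]
grip_width: 0.146
```

```bash
python3 go.py .466 .0063 .215 -98.9; python3 -c "
from h import *
d=snap('scene','s6'); cv2.imwrite('pics/s6c.png',cv2.resize(d['image'][110:250,220:420],None,fx=3,fy=3))"
```

```text
15.0 [0.4676 0.0059 0.2168] az -98.96 F [-0.12  0.58 -1.76] grip 0.14620764701142935
[-0.16 -0.01  0.18] [-0.01 -0.1  -0.06]
```

View pics/s6c.png

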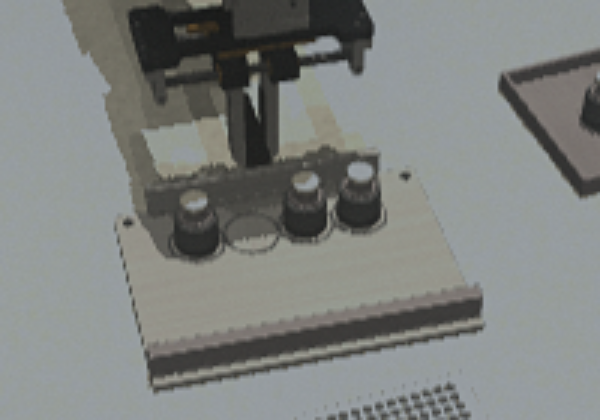

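>>> arm_command(commands=[0,0,0,0.15,0,0,0,0,0.4,0,0.2,0,0,0,0,0.9,0,0.2,0,0,0,0,1.3,0,0.2,0,0,0,0,1.7,0,0.2,0,0,0])

```text
t: 15.55
ee_pos: [0.4845, 0.0033, 0.214]
eef_rot: [0.997, -0.078, 0.0, -0.0]
wrist_force: [-0.3, -0.1, -0.7]
grip_width: 0.145
```

>>> arm_command(commands=[0,0.4,0,0,0,0,0,0,0.8,0,0,0,0,0,0,1.2,0,0,0,0,0,0,1.6,0,0,0,0,0,0,2.0,0,0,0,0,0])

```text
t: 16.05
ee_pos: [0.504, 0.0002, 0.2137]
eef_rot: [0.997, -0.078, -0.0, -0.0]
wrist_force: [-1.6, 0.4, -1.5]
grip_width: 0.149
```

>>> arm_command(commands=[0,0.4,0,0,0,0,0,0,0.8,0,0,0,0,0,0,1.2,0,0,0,0,0,0,1.6,0,0,0,0,0,0,2.0,0,0,0,0,0])

```text
t: 16.55
ee_pos: [0.5238, -0.0029, 0.2138]
eef_rot: [0.997, -0.078, -0.0, -0.0]
wrist_force: [-0.7, 0.1, -2.8]
grip_width: 0.149
```

```bash
python3 go.py .466 .0063 .215 -98.9; python3 -c "
from h import *
d=snap('scene','s7'); cv2.imwrite('pics/s7c.png',cv2.resize(d['image'][110:250,220:420],None,fx=3,fy=3))"
```

```text
16.55 [ 0.5238 -0.0029  0.2138] az -98.98 F [-0.73  0.1  -2.84] grip 0.14893109149480466
[-5.86 -0.01 -0.12] [-0.    0.   -0.08]
```

View pics/s7c.png

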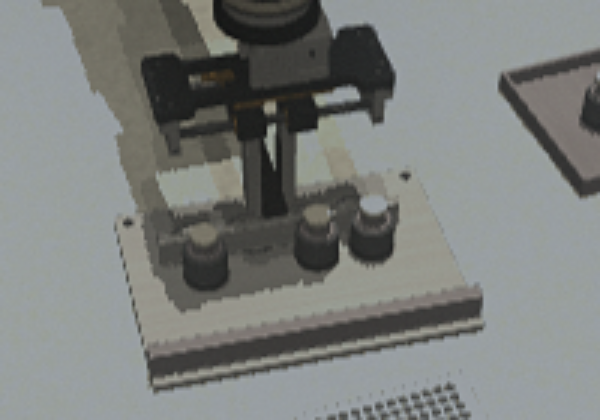

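All three are upright and moving together against the blade. I'll continue.

>>> arm_command(commands=[0,0.4,0,0,0,0,0,0,0.8,0,0,0,0,0,0,1.2,0,0,0,0,0,0,1.6,0,0,0,0,0,0,2.0,0,0,0,0,0])

```text
t: 17.1
ee_pos: [0.5436, -0.006, 0.214]
eef_rot: [0.997, -0.078, -0.0, -0.0]
wrist_force: [-2.9, 0.6, 0.2]
grip_width: 0.147
```

>>> arm_command(commands=[0,0.4,0,0,0,0,0,0,0.8,0,0,0,0,0,0,1.2,0,0,0,0,0,0,1.6,0,0,0,0,0,0,2.0,0,0,0,0,0])

```text
t: 17.6
ee_pos: [0.5633, -0.0092, 0.214]
eef_rot: [0.997, -0.078, -0.0, -0.0]
wrist_force: [-2.6, 0.2, 0.8]
grip_width: 0.147
```

>>> arm_command(commands=[0,0.3,0,0,0,0,0,0,0.6,0,0,0,0,0,0,0.9,0,0,0,0,0,0,1.2,0,0,0,0,0,0,1.3,0,0,0,0,0])

```text
t: 18.1
ee_pos: [0.5762, -0.0112, 0.2139]
eef_rot: [0.997, -0.078, 0.0, -0.0]
wrist_force: [-3.0, 1.0, 0.5]
grip_width: 0.148
```

```bash
python3 go.py .466 .0063 .215 -98.9
```

```text
18.1 [ 0.5762 -0.0112  0.2139] az -98.98 F [-2.97  0.97  0.55] grip 0.1482665849513141
[-1.116e+01 -1.000e-02 -1.100e-01] [-0.01 -0.02 -0.08]
```

>>> arm_command(commands=[0,0.1,0,0,0,0,0,0,0.2,0,0,0,0,0,0,0.3,0,0,0,0,0,0,0.3,0,0,0,0,0])

```text
t: 18.5
ee_pos: [0.579, -0.0116, 0.2139]
eef_rot: [0.997, -0.078, 0.0, -0.0]
wrist_force: [-2.6, 0.0, -1.2]
grip_width: 0.148
```

>>> arm_command(commands=[0,0.1,0,0,0,0,0,0,0.2,0,0,0,0,0,0,0.2,0,0,0,0,0])

```text
t: 18.8
ee_pos: [0.581, -0.0119, 0.2139]
eef_rot: [0.997, -0.078, 0.0, -0.0]
wrist_force: [-1.7, 0.7, -1.1]
grip_width: 0.147
```

>>> arm_command(commands=[0,0.1,0,0,0,0,0,0,0.2,0,0,0,0,0,0,0.2,0,0,0,0,0])

```text
t: 19.1
ee_pos: [0.583, -0.0123, 0.2139]
eef_rot: [0.997, -0.078, 0.0, -0.0]
wrist_force: [-0.7, 0.9, -1.9]
grip_width: 0.147
```

>>> arm_command(commands=[0,0.1,0,0,0,0,0,0,0.2,0,0,0,0,0,0,0.2,0,0,0,0,0])

```text
t: 19.4
ee_pos: [0.5842, -0.0124, 0.2139]
eef_rot: [0.997, -0.078, -0.001, -0.0]
wrist_force: [-5.4, 0.7, 2.7]
grip_width: 0.143
```

>>> arm_command(commands=[0,0.1,0,0,0,0,0,0,0.1,0,0,0,0,0,0,0.1,0,0,0,0,0])

```text
t: 19.7
ee_pos: [0.5846, -0.0125, 0.214]
eef_rot: [0.997, -0.078, -0.002, -0.0]
wrist_force: [-8.1, 1.4, 3.5]
grip_width: 0.145
```

>>> arm_command(commands=[0,-0.3,0,0,0,0,0,0,-0.8,0,0,0,0,0,0,-1.5,0,0,0,0,0,0,-1.5,0,0.2,0,0,0,0,-1.5,0,0.3,0,0,0])

```text
t: 20.2
ee_pos: [0.5707, -0.0103, 0.2124]
eef_rot: [0.997, -0.078, -0.0, -0.0]
wrist_force: [-5.5, -0.2, 10.9]
grip_width: 0.144
```

>>> arm_command(commands=[0,0,0,0,0,0,0,2,0,0,0,0,0,0,3,0,0,0,0,0,0,4,0,0,0,0,0,0,4,0,0,0,0,0,0])

```text
t: 20.7
ee_pos: [0.571, -0.0104, 0.2108]
eef_rot: [0.997, -0.078, 0.0, -0.0]
wrist_force: [-0.7, -0.4, 0.1]
grip_width: 0.411
```

>>> arm_command(commands=[4,0,0,0,0,0,0,4,0,0,-2,0,0,0,4,0,0,-5,0,0,0,4,-3,0,-9,0,0,0,4,-7,0,-13,0,0,0])

```text
t: 21.2
ee_pos: [0.5063, -0.0003, 0.3374]
eef_rot: [0.997, -0.079, 0.0, -0.0]
wrist_force: [0.6, 0.3, 1.0]
grip_width: 0.428
```

```bash
python3 go.py .466 .0063 .215 -98.9; python3 -c "
from h import *
d=snap('scene','s8'); a=cv2.resize(d['image'][110:250,220:480],None,fx=3,fy=3)
cv2.imwrite('pics/s8c.png',a)"
```

```text
21.2 [ 5.063e-01 -3.000e-04  3.374e-01] az -99.01 F [0.63 0.26 1.03] grip 0.4277235699029686
[-4.09 -0.02 12.24] [-0.01 -0.01 -0.11]
```

View pics/s8c.png

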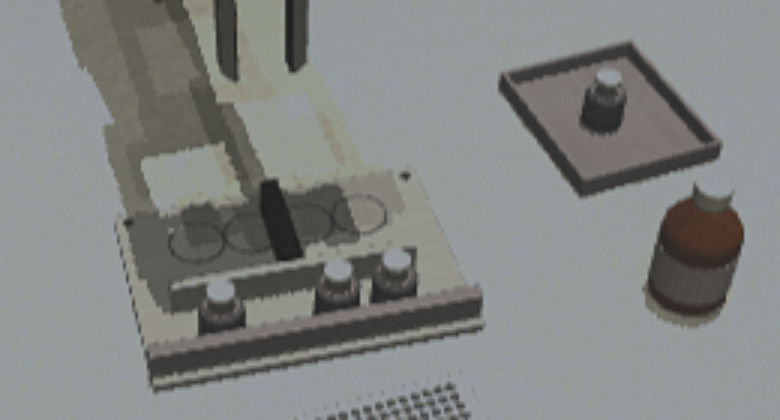

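```bash
python3 - <<'E'
from h import *
a=np.radians(-8.9); ux=np.array([np.cos(a),np.sin(a)]); row=np.array([.5402,-.0053])
for fn,pts in (('s6',[(194,200),(306,181),(361,173)]),('s8',[(221,289),(338,268),(397,259)])):
    d=load(fn)
    print(fn,[round(1000*float((px2w(d,220+x/3,110+y/3,.055)[:2]-row)@ux),1) for x,y in pts])
d=robot.get_image('top'); g=d['image']; cv2.imwrite('pics/t8.png',g)
# button-top depth points in top view: height 0.045-0.065 near the rail
T=np.linalg.inv(d['view']); v,u=np.mgrid[170:260,240:370]; z=d['range_z'][170:260,240:370]
P=np.stack([(u-d['cx'])/d['fx']*z,-(v-d['cy'])/d['fy']*z,-z,np.ones_like(z)],-1)@T.T
m=((P[...,2]>.047)&(P[...,2]<.062)&(z>0)).astype(np.uint8)
n,l,s,c=cv2.connectedComponentsWithStats(m)
for i in range(1,n):
    if s[i,4]>8:
        p=P[l==i][:,:3].mean(0); print('top',p.round(4),s[i,4],'x past row mm',round(1000*float((p[:2]-row)@ux),1))
E
```

```text
s6 [5.1, 4.6, 5.9]
s8 [101.0, 100.7, 102.2]
top [0.6471 0.0468 0.054 ] 66 x past row mm 97.6
top [0.6406 0.0028 0.0539] 64 x past row mm 98.0
top [ 0.6273 -0.0829  0.0537] 67 x past row mm 98.1
```

```bash
python3 -c "
from bench import robot
print(robot.sign_off(), robot.read_state()['t'])"
```

```text
the job is handed in; nothing more can be done
the job is handed in; nothing more can be done
```

The job is done and handed in at about 21 s of robot time; sign-off gives no verdict, so the result rests on my own checks.

- **Pressing:** I pressed the cartridges from left to right. Rings 1, 2 and 4 pushed back with about 7–8 N at roughly 3.5–6 mm of travel. Ring 3 gave only 3.3 N at about 6 mm, so that is the worn one. I set it down upright near the middle of the tray.
- **Pushing:** I pushed the three sound cartridges together with the held straightedge until the force rose to 8 N at the rail. I then backed off about 15 mm and laid the straightedge flat on the plate.
- **Last checks:**
  - The top camera's depth puts the three cartridges 97.6, 98.0 and 98.1 mm past the ring row; touching the rail is 98 mm.
  - The scene camera gave 96 mm of shift, or 101–102 mm past the row against the top camera's row position. Before the push it read those same cartridges 5–6 mm past the row, so most of the gap is an offset between the two cameras.
  - The last picture shows all four cartridges upright, the straightedge flat and the bottle undisturbed. I did not measure the microplate, pipette or bottle afterwards, and the pipette is outside that crop.
- **Not as planned:** Rail contact came about 3 mm later than I had worked out from the first pictures.

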